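# Third hand: uncap the housing and press it to its mounting plate

## Robot

A 6-joint arm with a two-finger parallel gripper is mounted at the origin on the work surface. World frame = base frame: x ahead of the robot, y to its left, z up, the work surface at z = 0. Lengths are in m, angles in rad, forces in N, time in s.
With the tool pointing down it reaches from about 0.35 to 0.925 m from the base axis. Payload 6.4 kg.
Tool frame: the origin (TCP) lies at the centre of the arm's flange, where the gripper is bolted on; the fingertips stand 173 mm ahead of it and the grasp point (between the pads) lies 155 mm ahead of it; z points along the fingers, y is the direction in which the jaws open and shut (so a half turn about z gives the same grasp; the last joint's range is limited). The gripper opens to 85 mm and grips with 20 to 120 N. Pads are 22 mm wide; open, the fingers measure 114 mm over their backs; the gripper's body (76 mm by 85 mm) begins 54 mm behind the grasp point. The pads swing forward as they close: fully open they stand 13 mm farther back than shut.
Start: joints at [1.136, 0.245, 1.558, -0, 1.339, -0.174], TCP at [0.168, 0.628, 0.405] pointing down, gripper open.
Joint ranges: [-3.13, 3.13], [-1.02, 2.26], [0.13, 2.54], [-0.95, 4.09], [0.21, 2.88], [-2.74, 2.74]. Speed limits (rad/s): [2.57, 2.57, 3.14, 3.14, 3.14, 3.14].

## Interface

Orientations are given as a unit quaternion [w, x, y, z].
In Python, from station import manip gives the robot as it stands.
- The arm moves only by the tool move_arm, never from a script. Its argument "steps" is a list of rows, each a list of 2 entries, a list of its own where there are three numbers: the shift along the world's x, y, z in mm, then the turn, a rotation vector about the world's x, y, z in degrees. In form: [[[tx, ty, tz], [rx, ry, rz]], ...]. A call has 1 to 10 rows; each row is the pose to reach, as a shift and turn from the pose measured when the call began; what a row does not reach only later rows make up. A row lasts 1/8 s, in which the tool goes at most 62.5 mm and 10.7 degrees, less where a joint would pass 70% of its speed; a pose out of reach is approached as far as the arm can. A call with a gripper value outside its range is refused whole. "hand" is the finger opening in mm, from 0 to 85.4, set as the call begins (left out, the last holds). The fingers move at their own pace and stop on an object; "newtons" is the grip in N (left out, the last holds). Time passes only in rows, so rows that repeat a pose let the fingers close. It gives the time, the measured TCP pose, the force and the opening at its end, in the units of the state.
- manip.sense(): the state, without advancing time (a new reading comes with each control period).
- manip.camera(name): name is "scene" or "top" or "wrist"; returns a dict with "frame" (400x640x3 uint8, red, green, blue), "depth" (400x640 float32, m along the optical axis (not along the pixel's ray), 0 where there is no reading), "fx", "fy", "cx", "cy" (pixels), "R" (3x3) and "t" (3): a world point X has camera coordinates R X + t. Camera axes: x right, y down, z forward; pixel columns grow to the right and rows downward; lengths in m; the calibration is good to about 2 mm. A picture is of the moment at which its call begins.
- manip.finish_job(): hands the job in, once; it reports no verdict.
Trained networks look in a picture, given as the dict that the camera call returned (one of the last four; its "shot" number tells which), for a name from the list of things; names that differ only in an ending like _2 or _b are one class to them, and where a whole thing is asked for, a point or a joint stands for the part that bears it (a point fixed in the world has none). Each returns a list of dicts, best first, with "confidence" (0 to 1); they miss things now and then, are a little off and sometimes report something else, mostly with a low value. They report only what shows in the picture. A call takes as long as a camera call. They do not tell look-alikes from the thing itself.
- manip.spot_in(target, picture): "at" ([x, y, z] in m, in world coordinates, good to about 4 mm: the middle of the surface that is visible of it).
The state is a dict: "t": time; "q": joint angles; "qd": joint speeds; "joint_torque": joint torques, N m; "position": TCP position; "tool_rot": TCP orientation; "ft_force": force on the tool from outside, world axes, zero at the start; "ft_torque": the same for the moment, N m; "opening": finger opening in m.
Only numpy, scipy, OpenCV 4.12 (cv2) and the standard library are available. Lean on these libraries where they do the work, as an engineer would, in place of code of your own. Each camera call takes 0.05 s, during which the arm holds its last target. There are 200 camera calls.

## Task

Lift the black shipping cap off the neck of the aluminium housing and set it, open side down, into the recess of the cap holder, without dropping it. Then set the housing on the plywood bed of the fixture and push its flange flat and centred against the steel sprung plate with a steady 10 N or so (never 20 N), so that a colleague can screw it on: hold it like that for at least two seconds and finish while still holding and pushing. Leave the other things on the bench where they are.

Things in the scene. Friction and masses are not known exactly. Their poses are not given: they have to be found in the camera images.
- housing: loose aluminium housing, about 0.35 kg: block 56 (x) x 42 (y) x 40 high, a round neck 28 across rising 28 from its top (neck top at z = 68), and across its +x end an upright flange 8 thick, 72 wide, 44 high, whose outer face is the one to press. Origin: underside, below the neck's axis; flange face at x = +36, block's back at x = -28; z up. Grip across the 42 mm, near x = -6.
- cap: black plastic cap, 40 outside diameter, 30 high, open below, sitting loosely over the housing's neck (3 mm play all round). Origin: centre of its lower rim, z up. On the neck its rim is 3 above the block's top (43 above the housing's underside) and its top at 73; raise it over 25 to clear the neck. 30 g.
- holder: cap holder, a fixed grey plastic block 78 x 78 x 14 high on the bench with one round recess in the middle, 48 across and 8 deep. Origin: centre of its underside.
- recess (a point): centre of the floor of the holder's recess, 6 above the bench, 8 below the holder's top; the cap's rim goes here
- fixture: fixed assembly fixture: plywood bed 170 (x) x 130 (y) x 12 thick on the bench; at its +x end two steel back posts, tops 58 above the bench, from x = 59; before them the sprung plate. Origin: centre of the bed's underside, z up. The housing is pushed along the fixture's +x, flange ahead; the bed is free from x = -85 to +20.
- plate: steel plate on sprung pins, upright on the fixture: 8 thick, 80 wide, 40 high, lower edge 4 above the bed. Origin: centre of its front face (towards the fixture's -x), 36 above the bench; axes as the fixture's. At rest at x = +20 in the fixture's frame; it slides only along +x and springs back: 1 N per mm from first touch (10 N at 10 mm), end stop at 22 mm.
- screwdriver: bystander, leave alone: a screwdriver lying on the bench, about 180 long
- marker: bystander, leave alone: a black marker pen lying on the bench, 14 thick, about 120 long
- tape: bystander, leave alone: a roll of packing tape standing on its flat side, 90 across, 48 high
- carton_a: bystander, leave alone: a small carton 80 x 120 x 70 high
- carton_b: bystander, leave alone: a smaller carton 70 x 90 x 50 high
- jar: bystander, leave alone: a glass jar 60 across, 90 high
- elbow: bystander, leave alone: another aluminium part: a 50 x 60 x 30 high block with a horizontal spout and no flange or neck
Things that resemble listed ones, but are neither listed nor needed, are in the scene too. What is shaped like the housing but green or red is not meant. Several things have the shape of the fixture; the one meant has the colours described above.

How it is judged:
On the way, in this order (a step that is already met when the one before it is completed fails the run):
1. the cap stands in the recess of the holder, let go (horizontal distance between cap and recess below 0.008 m and z of cap in the frame of recess between -0.003 and 0.004 m and angle between cap's own z axis and vertical below 0.12 rad and linear speed of cap below 0.02 m/s and contact force between the fingers and cap below 0.05 N), for 0.2 s.
2. the flange is pressed flat and centred on the plate with 6 to 14 N, steadily (contact force between housing and plate between 6 and 14 N and angle between the x axis of housing and the x axis of fixture, either way round below 0.1 rad and x of housing in the frame of plate between -0.039 and -0.033 m and y of housing in the frame of plate between -0.008 and 0.008 m and z of housing in the frame of plate between -0.027 and -0.019 m and angle between housing's own z axis and vertical below 0.1 rad and linear speed of housing below 0.01 m/s and contact force between the fingers and housing above 2 N), for 1.5 s.
At the end, for the whole second after the job is handed in: Cap let go, upright, on the floor of the recess (within 8 mm of its centre); housing on the bed (within 5 mm), flange on the plate (within 3 mm), square within 0.1 rad, centred within 8 mm, still, and pushed by the fingers against the plate with 6 to 14 N through the last second (all of step 1 and all of step 2); the arm keeps its last pose, push and grip.
It fails at once if the plate is pushed with 20 N or more (contact force between housing and plate above 20 N).
It fails at once if the cap is dropped (contact force between each of the fingers, anything else and cap below 0.02 N and linear speed of cap above 0.7 m/s).
It fails at once if a bystander is shifted by more than 30 mm (distance of any of screwdriver, marker, tape, carton_a, carton_b, jar, elbow from where it was at the start of the episode above 0.03 m).
It also fails if it takes over 64 s, if anything falls off the work surface, if the arm or the gripper's body presses on something with over 40 N, if the wrist force passes 120 N, or if a joint passes its speed limit or range.

## Working session

There is one attempt and no reset: what is moved stays moved. The work goes in short steps, Python scripts to look and compute and a tool call to move; the robot and the scene stay as the last step left them, time stands still between calls to the robot, and variables do not carry over. Pictures are saved under pics/ and viewed, about 8 in all and at most 12, crops included, and the job is handed in when it is done.

Besides the shell and the picture viewer there is one more tool, called after ">>>" by a JSON object that holds its "fn" and its "kwargs". move_arm: Moves the arm, as the interface text tells. Its arguments: {"type":"object","properties":{"steps":{"type":"array"},"hand":{"type":"number"},"newtons":{"type":"number"}},"required":["steps"]}

```bash
mkdir -p pics; cat > h.py <<'E'
from station import manip
import numpy as np, cv2
def cam(n,save=None):
    p=manip.camera(n)
    if save: cv2.imwrite('pics/'+save,p['frame'][:,:,::-1])
    return p
def cloud(p):
    d=p['depth']; v,u=np.mgrid[:400,:640]
    c=np.stack([(u-p['cx'])/p['fx']*d,(v-p['cy'])/p['fy']*d,d],-1)
    w=(c-p['t'])@p['R']; w[d==0]=np.nan
    return w
def st():
    s=manip.sense(); print({k:np.round(s[k],4).tolist() for k in('t','q','position','tool_rot','ft_force','opening')})
E
python3 - <<'E'
from h import *
st()
p=cam('top','top0.png'); q=cam('scene','scene0.png')
np.savez('top0.npz',c=cloud(p),f=p['frame'])
for n in 'housing cap holder recess fixture plate'.split():
  for nm,pp in(('top',p),('scene',q)):
    try: print(n,nm,[(np.round(d['at'],3).tolist(),round(d['confidence'],2)) for d in manip.spot_in(n,pp)])
    except Exception as e: print(n,e)
E
```

```text
{'t': 0.0, 'q': [1.1359, 0.2458, 1.559, -0.0, 1.3387, -0.1741], 'position': [0.1675, 0.6278, 0.4036], 'tool_rot': [-0.0003, 0.13, 0.9915, -0.0009], 'ft_force': [0.0049, -0.4294, -0.5223], 'opening': 0.0853}
housing top [([0.369, -0.34, 0.044], 0.86), ([0.441, -0.46, 0.041], 0.83), ([0.497, -0.35, 0.032], 0.59), ([0.535, -0.196, 0.011], 0.49), ([0.73, -0.021, 0.048], 0.41)]
housing scene [([0.382, -0.355, 0.039], 0.87), ([0.456, -0.473, 0.041], 0.87), ([0.521, -0.364, 0.034], 0.65)]
cap top [([0.49, -0.356, 0.072], 0.6)]
cap scene [([0.503, -0.361, 0.074], 0.54)]
holder top [([0.536, -0.196, 0.012], 0.95)]
holder scene []
recess top [([0.538, -0.194, 0.013], 0.69)]
recess scene [([0.535, -0.195, 0.014], 0.63), ([0.542, 0.168, 0.04], 0.5)]
fixture top [([0.511, 0.178, 0.008], 0.87), ([0.19, 0.304, 0.013], 0.65), ([0.491, -0.357, 0.072], 0.43)]
fixture scene [([0.531, 0.166, 0.016], 0.86), ([0.22, 0.291, 0.011], 0.83), ([0.501, -0.363, 0.078], 0.39)]
plate top [([0.221, 0.299, 0.04], 0.51)]
plate scene [([0.541, 0.169, 0.04], 0.73), ([0.22, 0.295, 0.041], 0.72)]
```

View pics/top0.png

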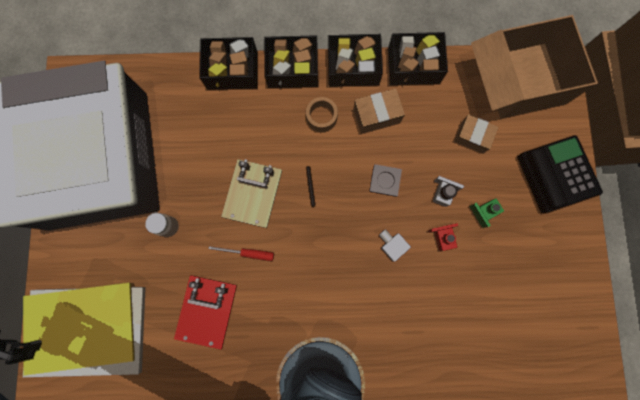

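View pics/scene0.png

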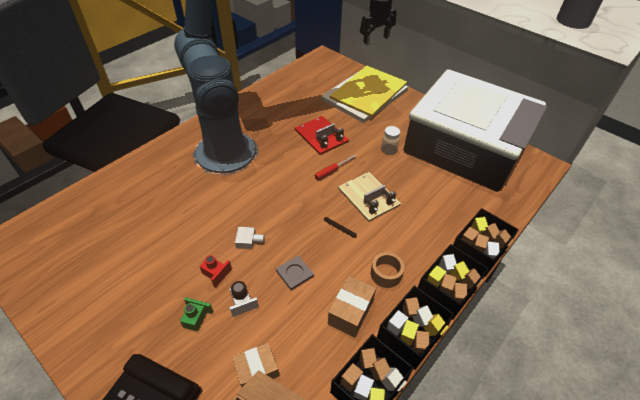

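```bash
cat >> h.py <<'E'
def rect(w,m,name):
    P=w[m][:,:2]; 
    (c,s,a)=cv2.minAreaRect((P*1000).astype(np.float32)); print(name,len(P),'c',np.round(c,1),'size',np.round(s,1),'ang',round(a,1),'zmed',round(float(np.median(w[m][:,2])),4),'mean',np.round(P.mean(0)*1000,1))
def near(w,x,y,r,z0,z1): return (np.hypot(w[...,0]-x,w[...,1]-y)<r)&(w[...,2]>z0)&(w[...,2]<z1)
E
python3 - <<'E'
from h import *
d=np.load('top0.npz');w=d['c'];f=d['f'].astype(int)
rect(w,near(w,.49,-.357,.06,.06,.09),'cap')
rect(w,near(w,.497,-.35,.075,.02,.055),'housing')
rect(w,near(w,.536,-.196,.07,.01,.03),'holder')
rect(w,near(w,.511,.178,.13,.008,.018)&(f[...,0]>150),'bed')
rect(w,near(w,.511,.178,.13,.03,.07),'plate/posts')
for n,m in (('fl',near(w,.497,-.35,.075,.02,.055)),('pl',near(w,.511,.178,.13,.03,.07))):
  print(n); print([(int(a),int(b),int(c)) for a,b,c in (w[m]*1000)])
s=f[150:235,215:470,::-1].astype(np.uint8)
cv2.imwrite('pics/c0.png',np.hstack([cv2.resize(s[:,:75],None,fx=6,fy=6),cv2.resize(s[15:70,-55:],(330,510))]))
E
```

```text
cap 190 c [ 490.3 -355.7] size [38.4 38.4] ang 63.5 zmed 0.0723 mean [ 490.  -354.8]
housing 290 c [ 494.2 -358.5] size [72.5 65. ] ang 66.4 zmed 0.0396 mean [ 497.1 -353.7]
holder 527 c [ 536.7 -197.5] size [78.  78.8] ang 78.0 zmed 0.0136 mean [ 535.9 -197.6]
bed 2090 c [511.3 179.1] size [129.5 168.9] ang 74.8 zmed 0.0116 mean [498.9 180.9]
plate/posts 365 c [559.4 165.3] size [94.4 62.8] ang 75.4 zmed 0.0528 mean [553.3 165.7]
fl
[(537, -339, 43), (537, -338, 28), (535, -338, 39), (534, -339, 44), (535, -343, 39), (534, -344, 43), (536, -337, 20), (533, -335, 36), (531, -337, 42), (531, -339, 44), (531, -341, 44), (530, -344, 45), (530, -346, 46), (531, -350, 43), (530, -352, 46), (532, -336, 25), (530, -336, 34), (530, -338, 37), (529, -340, 40), (529, -342, 40), (528, -344, 44), (529, -348, 41), (528, -350, 43), (528, -353, 42), (528, -355, 42), (527, -357, 45), (530, -336, 22), (529, -338, 27), (528, -340, 29), (527, -341, 35), (526, -346, 38), (525, -346, 44), (525, -349, 44), (525, -352, 43), (525, -355, 41), (525, -357, 44), (524, -360, 45), (525, -363, 44), (524, -365, 44)
[... 9412 characters left out ...]
0, 133, 41), (530, 178, 35), (531, 176, 32), (530, 172, 35), (528, 168, 42), (527, 165, 47), (526, 161, 53), (525, 158, 55), (525, 155, 58), (526, 153, 53), (525, 150, 55), (525, 147, 55), (526, 145, 53), (525, 142, 54), (525, 139, 54), (524, 136, 58), (525, 134, 53), (528, 133, 37), (529, 131, 36), (528, 168, 30), (527, 164, 34), (526, 161, 36), (525, 157, 42), (523, 153, 50), (524, 151, 50), (523, 147, 54), (522, 144, 58), (522, 142, 54), (522, 139, 54), (522, 136, 57), (522, 134, 55), (526, 133, 38), (525, 154, 30), (524, 150, 34), (523, 147, 40), (521, 143, 47), (520, 140, 50), (520, 137, 53), (520, 134, 50), (522, 133, 39), (521, 142, 33), (521, 139, 33), (519, 136, 41), (521, 134, 31)]
```

View pics/c0.png

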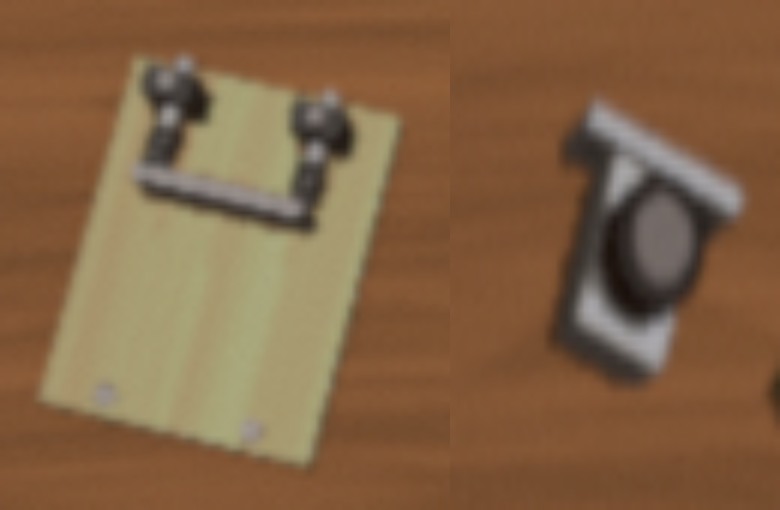

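>>> {"fn": "move_arm", "kwargs": {"steps": [[[33, -50, 0], [0, 0, 0]], [[66, -100, 0], [0, 0, 0]], [[99, -150, 0], [0, 0, 0]], [[132, -200, 0], [0, 0, 0]], [[165, -250, 0], [0, 0, 0]], [[198, -300, 0], [0, 0, 0]], [[231, -350, 0], [0, 0, 0]], [[264, -400, 0], [0, 0, 0]], [[297, -450, 0], [0, 0, 0]], [[330, -500, 0], [0, 0, 0]]], "hand": 75, "newtons": 25}}

```text
t: 1.95
position: [0.4983, 0.1262, 0.4051]
tool_rot: [0.001, 0.13, 0.991, 0.0]
ft_force: [1.8, 0.2, 0.8]
opening: 0.0753
```

>>> {"fn": "move_arm", "kwargs": {"steps": [[[0, -55, 0], [0, 0, -2]], [[0, -112, 0], [0, 0, -4]], [[0, -170, 0], [0, 0, -6]], [[0, -230, -10], [0, 0, -8]], [[-2, -290, -25], [0, 0, -8.6]], [[-4, -350, -40], [0, 0, -8.6]], [[-6, -410, -60], [0, 0, -8.6]], [[-8, -460, -75], [0, 0, -8.6]], [[-8, -482, -85], [0, 0, -8.6]], [[-8, -482, -85], [0, 0, -8.6]]]}}

```text
t: 3.2
position: [0.4898, -0.357, 0.3192]
tool_rot: [-0.0, 0.205, 0.979, 0.001]
ft_force: [0.3, 0.6, 0.6]
opening: 0.0753
```

```bash
python3 - <<'E'
from h import *
st()
p=cam('wrist','w1.png'); w=cloud(p)
rect(w,near(w,.49,-.357,.06,.065,.09),'cap')
rect(w,near(w,.497,-.35,.085,.03,.055),'housing')
print([(n,np.round(d['at'],3).tolist(),round(d['confidence'],2)) for n in('cap','housing','holder') for d in manip.spot_in(n,p)])
E
```

```text
{'t': 3.2, 'q': [-0.8168, 0.2337, 1.736, 0.001, 1.173, -1.9746], 'position': [0.4898, -0.357, 0.3192], 'tool_rot': [-0.0002, 0.2052, 0.9787, 0.0007], 'ft_force': [0.3103, 0.5944, 0.6102], 'opening': 0.0753}
cap 2813 c [ 491.7 -355.1] size [38.9 39.3] ang 32.4 zmed 0.0742 mean [ 490.3 -354.4]
housing 2464 c [ 487.  -376.2] size [113.5  64. ] ang 66.5 zmed 0.0412 mean [ 493.  -355.8]
[('housing', [0.442, -0.459, 0.038], 0.78), ('housing', [0.376, -0.35, 0.042], 0.69), ('housing', [0.49, -0.354, 0.039], 0.58), ('holder', [0.535, -0.2, 0.018], 0.6)]
```

View pics/w1.png

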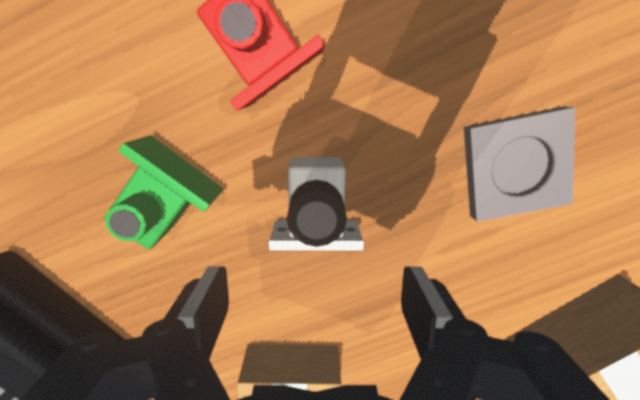

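```bash
python3 - <<'E'
from h import *
p=cam('wrist'); w=cloud(p)
for (u,v) in((213,269),(222,272),(206,300),(412,269),(420,272),(430,300)):
  print(u,v,np.round(w[v,u]*1000,1), round(float(p['depth'][v,u]),3))
E
```

```text
213 269 [ 464.5 -386.7  164. ] 0.143
222 272 [ 467.2 -384.1  163.9] 0.143
206 300 [ 465.8 -383.5  185.7] 0.122
412 269 [ 496.8 -313.1  163.7] 0.143
420 272 [ 497.7 -310.7  166.2] 0.141
430 300 [ 496.9 -312.6  185.5] 0.122
```

>>> {"fn": "move_arm", "kwargs": {"steps": [[[1.5, 1.5, -40], [0, 0, 0]], [[1.5, 1.5, -75], [0, 0, 0]], [[1.5, 1.5, -98], [0, 0, 0]], [[1.5, 1.5, -98], [0, 0, 0]]]}}

```text
t: 3.95
position: [0.4919, -0.3519, 0.2213]
tool_rot: [-0.001, 0.203, 0.979, 0.001]
ft_force: [-0.7, -0.3, -0.9]
opening: 0.0752
```

>>> {"fn": "move_arm", "kwargs": {"steps": [[[0, 0, 0], [0, 0, 0]], [[0, 0, 0], [0, 0, 0]], [[0, 0, 0], [0, 0, 0]], [[0, 0, 0], [0, 0, 0]], [[0, 0, 0], [0, 0, 0]], [[0, 0, 0], [0, 0, 0]]], "hand": 30, "newtons": 25}}

```text
t: 4.7
position: [0.4923, -0.3527, 0.2229]
tool_rot: [0.0, 0.203, 0.979, 0.0]
ft_force: [-1.9, -2.0, 6.8]
opening: 0.0392
```

>>> {"fn": "move_arm", "kwargs": {"steps": [[[0, 0, 8], [0, 0, 0]], [[0, 0, 18], [0, 0, 0]], [[0, 0, 30], [0, 0, 0]], [[0, 0, 45], [0, 0, 0]], [[0, 0, 65], [0, 0, 0]], [[0, 0, 80], [0, 0, 0]], [[0, 0, 80], [0, 0, 0]]]}}

```text
t: 5.58
position: [0.4927, -0.3531, 0.3051]
tool_rot: [0.002, 0.203, 0.979, -0.001]
ft_force: [-0.0, -0.0, -0.4]
opening: 0.039
```

```bash
python3 - <<'E'
from h import *
st()
p=cam('wrist','w2.png'); w=cloud(p)
rect(w,near(w,.49,-.357,.04,.12,.17),'cap')
rect(w,near(w,.497,-.355,.06,.06,.08),'neck')
rect(w,near(w,.497,-.355,.085,.03,.055),'housing')
rect(w,near(w,.536,-.196,.07,.01,.022),'holder')
m=near(w,.536,-.196,.07,.01,.022); mm=near(w,.536,-.196,.03,.0,.011)
rect(w,mm,'recess')
p=cam('top');w=cloud(p);rect(w,near(w,.49,-.357,.04,.12,.17),'cap top')
E
```

```text
{'t': 5.575, 'q': [-0.8087, 0.2504, 1.7443, 0.0007, 1.1425, -1.9711], 'position': [0.4927, -0.3531, 0.3051], 'tool_rot': [0.002, 0.2029, 0.9792, -0.001], 'ft_force': [-0.0353, -0.0358, -0.3834], 'opening': 0.039}
cap 12474 c [ 490.8 -349.1] size [44.6 56.6] ang 9.5 zmed 0.1561 mean [ 488.6 -350.2]
neck 1298 c [ 489.5 -353.9] size [27.  22.1] ang 69.9 zmed 0.069 mean [ 488.8 -353.4]
housing 3393 c [ 486.1 -377.7] size [119.3  64.2] ang 65.7 zmed 0.0407 mean [ 486.7 -356.8]
holder 8160 c [ 538.4 -196. ] size [79.8 79.1] ang 78.0 zmed 0.015 mean [ 535.8 -195.7]
recess 2880 c [ 539.9 -194.5] size [45.6 45.6] ang 83.5 zmed 0.0072 mean [ 540.1 -193.5]
cap top 0 c [0. 0.] size [0. 0.] ang 0.0 zmed nan mean [nan nan]
  return _methods._mean(a, axis=axis, dtype=dtype,
  ret = ret.dtype.type(ret / rcount)
h.py:16: RuntimeWarning: Mean of empty slice.
  (c,s,a)=cv2.minAreaRect((P*1000).astype(np.float32)); print(name,len(P),'c',np.round(c,1),'size',np.round(s,1),'ang',round(a,1),'zmed',round(float(np.median(w[m][:,2])),4),'mean',np.round(P.mean(0)*1000,1))
  ret = um.true_divide(
```

View pics/w2.png

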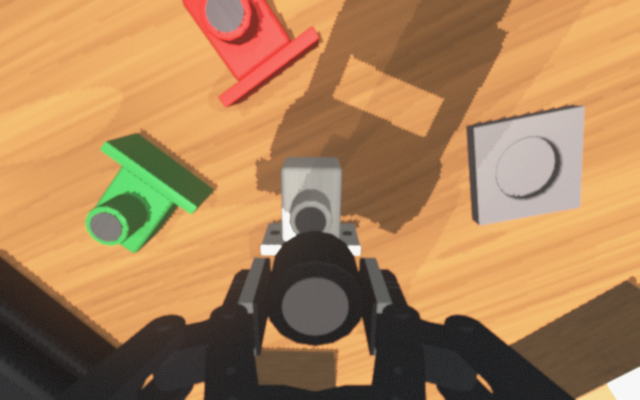

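>>> {"fn": "move_arm", "kwargs": {"steps": [[[11, 38, 0], [0, 0, 0]], [[23, 78, 0], [0, 0, 0]], [[35, 118, 0], [0, 0, 0]], [[43, 148, 0], [0, 0, 0]], [[45.4, 156, 0], [0, 0, 0]], [[45.4, 156, 0], [0, 0, 0]], [[45.4, 156, 0], [0, 0, 0]]]}}

```text
t: 6.55
position: [0.5374, -0.1975, 0.3026]
tool_rot: [0.0, 0.203, 0.979, 0.0]
ft_force: [1.0, 0.7, -1.2]
opening: 0.0392
```

```bash
python3 - <<'E'
from h import *
st()
p=cam('wrist','w3.png'); w=cloud(p)
f=p['frame'].astype(int)
m=near(w,.538,-.197,.03,.14,.17)
m[:250]=0; m[:,:270]=0; m[:,360:]=0; m&=f.sum(-1)>180
lab=cv2.connectedComponents(m.astype(np.uint8))[1]; m=lab==lab[303,315]
P=w[m]; A=np.c_[P[:,:2]-P[:,:2].mean(0),np.ones(len(P))]; k=np.linalg.lstsq(A,P[:,2],rcond=None)[0]
print('tilt',k, 'n',len(P)); rect(w,m,'captop')
rect(w,near(w,.536,-.196,.07,.01,.022),'holder'); rect(w,near(w,.536,-.196,.03,.0,.011),'recess')
E
```

```text
{'t': 6.55, 'q': [-0.5502, 0.1807, 1.8318, 0.0003, 1.1286, -1.7112], 'position': [0.5374, -0.1975, 0.3026], 'tool_rot': [0.0002, 0.2035, 0.9791, 0.0], 'ft_force': [1.0468, 0.6899, -1.1967], 'opening': 0.0392}
tilt [-0.0033386  -0.0102943   0.15454436] n 3092
captop 3092 c [ 538.8 -196.6] size [26.4 27.4] ang 46.1 zmed 0.1546 mean [ 538.  -196.4]
holder 6541 c [ 538.1 -196.2] size [78.3 78.5] ang 77.8 zmed 0.0149 mean [ 532.4 -193. ]
recess 2772 c [ 539.1 -196.5] size [47.  46.8] ang 21.4 zmed 0.0069 mean [ 539.2 -196.5]
```

View pics/w3.png

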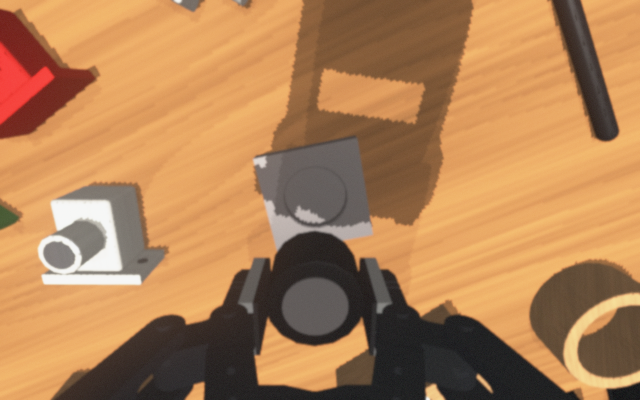

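>>> {"fn": "move_arm", "kwargs": {"steps": [[[0.5, 0.5, -40], [0, 0, 0]], [[0.5, 0.5, -75], [0, 0, 0]], [[0.5, 0.5, -95], [0, 0, 0]], [[0.5, 0.5, -106], [0, 0, 0]], [[0.5, 0.5, -112], [0, 0, 0]], [[0.5, 0.5, -116], [0, 0, 0]], [[0.5, 0.5, -116.5], [0, 0, 0]]]}}

```text
t: 7.48
position: [0.5382, -0.1972, 0.1867]
tool_rot: [0.001, 0.204, 0.979, -0.0]
ft_force: [-0.8, -0.4, 0.7]
opening: 0.0394
```

>>> {"fn": "move_arm", "kwargs": {"steps": [[[0, 0, -0.5], [0, 0, 0]], [[0, 0, -1], [0, 0, 0]], [[0, 0, -1], [0, 0, 0]]]}}

```text
t: 7.85
position: [0.5384, -0.1973, 0.1861]
tool_rot: [0.001, 0.204, 0.979, -0.0]
ft_force: [0.6, 0.6, 2.3]
opening: 0.0395
```

>>> {"fn": "move_arm", "kwargs": {"steps": [[[0, 0, 0], [0, 0, 0]], [[0, 0, 0], [0, 0, 0]], [[0, 0, 0], [0, 0, 0]], [[0, 0, 0], [0, 0, 0]], [[0, 0, 0], [0, 0, 0]]], "hand": 70}}

```text
t: 8.48
position: [0.5384, -0.1973, 0.1861]
tool_rot: [0.001, 0.204, 0.979, -0.0]
ft_force: [-0.1, -0.2, -0.0]
opening: 0.0699
```

>>> {"fn": "move_arm", "kwargs": {"steps": [[[0, 0, 15], [0, 0, 0]], [[0, 0, 45], [0, 0, 0]], [[0, 0, 85], [0, 0, 0]], [[-12, -40, 125], [0, 0, 0]], [[-25, -80, 125], [0, 0, 0]], [[-25, -80, 125], [0, 0, 0]], [[-25, -80, 125], [0, 0, 0]]]}}

```text
t: 9.35
position: [0.5133, -0.277, 0.3114]
tool_rot: [0.001, 0.204, 0.979, -0.0]
ft_force: [0.1, 0.0, -1.1]
opening: 0.0704
```

```bash
python3 - <<'E'
from h import *
st()
p=cam('wrist','w4.png'); w=cloud(p)
rect(w,near(w,.538,-.196,.025,.03,.045),'captop')
rect(w,near(w,.538,-.196,.07,.01,.022),'holder')
rect(w,near(w,.489,-.354,.03,.06,.08),'neck')
rect(w,near(w,.489,-.354,.05,.03,.055),'housing')
q=cam('top');w=cloud(q)
rect(w,near(w,.538,-.196,.025,.03,.045),'captop')
rect(w,near(w,.538,-.196,.06,.01,.02),'holder')
rect(w,near(w,.489,-.354,.05,.03,.055),'housing')
rect(w,near(w,.489,-.354,.03,.06,.08),'neck')
E
```

```text
{'t': 9.35, 'q': [-0.6893, 0.1925, 1.8004, 0.0011, 1.1467, -1.8503], 'position': [0.5133, -0.277, 0.3114], 'tool_rot': [0.0011, 0.2037, 0.979, -0.0001], 'ft_force': [0.1425, 0.0363, -1.0703], 'opening': 0.0704}
captop 2354 c [ 539.6 -197.1] size [39.1 39.2] ang 74.9 zmed 0.0373 mean [ 538.1 -197.3]
holder 6799 c [ 538.5 -196. ] size [78.6 79.1] ang 77.8 zmed 0.015 mean [ 533.3 -196.1]
neck 1466 c [ 492.  -354.3] size [27.1 27.4] ang 46.2 zmed 0.0689 mean [ 491.  -352.7]
housing 4292 c [ 495.8 -355.6] size [72.1 64.6] ang 64.9 zmed 0.0409 mean [ 497.4 -352.5]
captop 160 c [ 538.4 -198.6] size [37.2 38. ] ang 45.6 zmed 0.0357 mean [ 538.3 -197.8]
holder 468 c [ 536.7 -197.8] size [78.3 79.3] ang 77.9 zmed 0.0135 mean [ 537.4 -195.2]
housing 0 c [0. 0.] size [0. 0.] ang 0.0 zmed nan mean [nan nan]
neck 0 c [0. 0.] size [0. 0.] ang 0.0 zmed nan mean [nan nan]
  return _methods._mean(a, axis=axis, dtype=dtype,
  ret = ret.dtype.type(ret / rcount)
h.py:16: RuntimeWarning: Mean of empty slice.
  (c,s,a)=cv2.minAreaRect((P*1000).astype(np.float32)); print(name,len(P),'c',np.round(c,1),'size',np.round(s,1),'ang',round(a,1),'zmed',round(float(np.median(w[m][:,2])),4),'mean',np.round(P.mean(0)*1000,1))
  ret = um.true_divide(
```

View pics/w4.png

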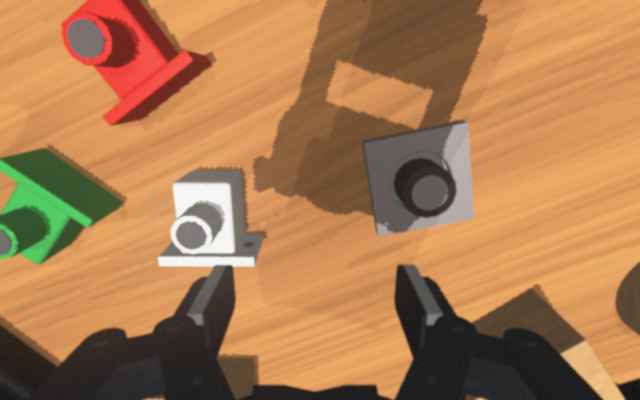

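>>> {"fn": "move_arm", "kwargs": {"steps": [[[-14, -37, 0], [0, 0, -0.5]], [[-27.6, -74.8, -10], [0, 0, -1]], [[-27.6, -74.8, -45], [0, 0, -1]], [[-27.6, -74.8, -90], [0, 0, -1]], [[-27.6, -74.8, -120], [0, 0, -1]], [[-27.6, -74.8, -133.5], [0, 0, -1]], [[-27.6, -74.8, -133.5], [0, 0, -1]]], "hand": 80}}

```text
t: 10.32
position: [0.4861, -0.3505, 0.1768]
tool_rot: [0.0, 0.211, 0.977, 0.0]
ft_force: [0.2, -0.9, 0.1]
opening: 0.08
```

>>> {"fn": "move_arm", "kwargs": {"steps": [[[0, 0, 0], [0, 0, 0]], [[0, 0, 0], [0, 0, 0]], [[0, 0, 0], [0, 0, 0]], [[0, 0, 0], [0, 0, 0]], [[0, 0, 0], [0, 0, 0]], [[0, 0, 0], [0, 0, 0]]], "hand": 30, "newtons": 70}}

```text
t: 11.08
position: [0.4867, -0.3513, 0.1786]
tool_rot: [0.001, 0.211, 0.977, -0.0]
ft_force: [-0.4, -0.4, 7.1]
opening: 0.0411
```

>>> {"fn": "move_arm", "kwargs": {"steps": [[[0, 0, 15], [0, 0, 0]], [[0, 0, 40], [0, 0, 0]], [[0, 0, 80], [0, 0, 0]], [[0, 0, 120], [0, 0, 0]], [[0, 25, 130], [0, 0, 1]], [[0, 65, 130], [0, 0, 2]], [[0, 110, 130], [0, 0, 3]], [[0, 155, 130], [0, 0, 4]], [[0, 200, 130], [0, 0, 5]], [[0, 245, 130], [0, 0, 6]]]}}

```text
t: 12.32
position: [0.4859, -0.1045, 0.3086]
tool_rot: [0.001, 0.16, 0.987, -0.0]
ft_force: [-0.2, 0.6, -4.7]
opening: 0.0415
```

>>> {"fn": "move_arm", "kwargs": {"steps": [[[0, 45, 0], [0, 0, 1]], [[0, 90, 0], [0, 0, 2]], [[0, 135, 0], [0, 0, 3]], [[0, 180, 0], [0, 0, 3.2]], [[0, 225, 0], [0, 0, 3.2]], [[0, 260, -10], [0, 0, 3.2]], [[-5, 285, -20], [0, 0, 3.2]], [[-5, 293, -25], [0, 0, 3.2]], [[-5, 293, -25], [0, 0, 3.2]]]}}

```text
t: 13.45
position: [0.4806, 0.1884, 0.2833]
tool_rot: [0.001, 0.132, 0.991, -0.0]
ft_force: [-1.0, -0.9, -4.6]
opening: 0.0414
```

```bash
python3 - <<'E'
from h import *
st()
p=cam('wrist','w5.png'); w=cloud(p); np.save('w5.npy',w)
f=p['frame'].astype(int)
m=near(w,.511,.178,.14,.006,.02)&(f[...,0]>130); rect(w,m,'bed')
rect(w,near(w,.535,.172,.035,.045,.066),'plate')
rect(w,near(w,.49,.187,.08,.135,.165),'flange/block')
rect(w,near(w,.49,.187,.04,.17,.19),'neck')
q=cam('top','t5.png');w=cloud(q)
f=q['frame'].astype(int)
rect(w,near(w,.511,.178,.13,.008,.018)&(f[...,0]>130),'bed')
rect(w,near(w,.538,-.196,.025,.03,.045),'captop')
E
```

```text
{'t': 13.45, 'q': [0.1539, 0.0816, 1.9829, -0.0012, 1.0763, -1.1523], 'position': [0.4806, 0.1884, 0.2833], 'tool_rot': [0.0005, 0.1316, 0.9913, -0.0004], 'ft_force': [-0.9906, -0.8993, -4.5697], 'opening': 0.0414}
bed 20921 c [483.6 188.3] size [130.6 113.4] ang 75.1 zmed 0.0129 mean [468.9 192.3]
plate 0 c [0. 0.] size [0. 0.] ang 0.0 zmed nan mean [nan nan]
flange/block 17818 c [487.5 187.5] size [107.4  58.1] ang 74.4 zmed 0.146 mean [473.4 191.5]
neck 7799 c [472.9 191.7] size [61.9 20.9] ang 74.6 zmed 0.1829 mean [469.3 192.6]
bed 796 c [506.6 161.4] size [ 94.1 169.1] ang 74.7 zmed 0.0116 mean [518.5 140.4]
captop 161 c [ 537.9 -197.7] size [36.1 39. ] ang 85.8 zmed 0.0357 mean [ 538.2 -197.7]
  return _methods._mean(a, axis=axis, dtype=dtype,
  ret = ret.dtype.type(ret / rcount)
h.py:16: RuntimeWarning: Mean of empty slice.
  (c,s,a)=cv2.minAreaRect((P*1000).astype(np.float32)); print(name,len(P),'c',np.round(c,1),'size',np.round(s,1),'ang',round(a,1),'zmed',round(float(np.median(w[m][:,2])),4),'mean',np.round(P.mean(0)*1000,1))
  ret = um.true_divide(
```

View pics/w5.png

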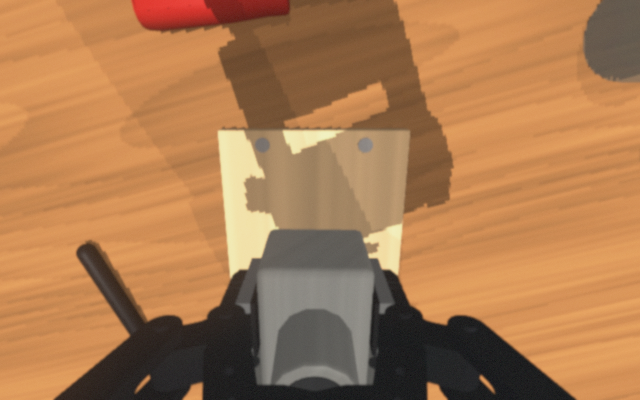

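```bash
python3 - <<'E'
from h import *
w=np.load('w5.npy')
def fx(P,a):
  c,s=np.cos(a),np.sin(a); d=P[...,:2]*1000-[511.3,179.1]
  return np.stack([d@[c,s],d@[-s,c],P[...,2]*1000],-1)
F=fx(w,np.deg2rad(-15.1))
print('back/top profile'); 
for v in range(226,330,4): print(v,np.round(F[v,315],1),np.round(np.nanmedian(F[v,290:340],0),1))
for v in (280,290): 
  r=F[v]; k=np.where((r[:,2]>138)&(r[:,2]<152))[0]; k=k[(k>225)&(k<400)]; print(v,k.min(),k.max(),np.round(r[[k.min(),k.max()]],1))
for v in (150,200,240):
  r=F[v]; k=np.where((r[:,2]>8)&(r[:,2]<20))[0]; print(v,k.min(),k.max(),np.round(r[[k.min(),k.max()]],1))
m=(np.abs(F[...,2]-146)<4); m[:,:270]=0; m[:,365:]=0; m[:270]=0
P=F[m]; A=np.c_[P[:,:2],np.ones(len(P))]; print('tilt',np.linalg.lstsq(A,P[:,2],rcond=None)[0],len(P))
# back face edge direction
e=[]
for u in range(280,350,4):
  c=F[:,u]; k=np.where((c[:,2]>142)&(c[:,2]<150)&(np.arange(400)>255))[0]; e.append(c[k[0]])
e=np.array(e); print('edge',np.round(np.polyfit(e[:,1],e[:,0],1),3), np.round(e.mean(0),1))
E
```

```text
back/top profile
226 [-15.5   2.6  12.9] [-15.5   2.6  12.9]
230 [-53.2   2.4 109.6] [-53.2   2.2 109.6]
234 [-53.4   2.4 114.4] [-53.2   2.2 114. ]
238 [-52.8   2.4 117.3] [-53.2   2.2 118.1]
242 [-52.9   2.4 121.6] [-53.1   2.2 121.9]
246 [-53.2   2.4 125.9] [-53.1   2.2 125.7]
250 [-53.8   2.4 130.6] [-53.1   2.2 129.3]
254 [-53.    2.4 132.4] [-53.1   2.2 132.7]
258 [-52.6   2.3 134.9] [-53.    2.2 135.8]
262 [-53.2   2.3 139.2] [-53.2   2.2 139.2]
266 [-53.4   2.3 142.5] [-53.2   2.2 142.1]
270 [-52.1   2.3 143.1] [-52.6   2.2 143.8]
274 [-51.4   2.3 144.5] [-51.7   2.2 145.1]
278 [-50.    2.3 145. ] [-50.3   2.1 145.4]
282 [-49.    2.3 145.9] [-48.8   2.1 145.6]
286 [-46.8   2.3 144.9] [-47.2   2.1 145.5]
290 [-45.4   2.3 145.3] [-45.6   2.  145.5]
294 [-44.4   2.3 146.2] [-44.    2.1 145.5]
298 [-41.8   2.3 144.6] [-42.3   2.1 145.4]
302 [-40.9   2.3 145.8] [-40.7   2.1 145.6]
306 [-39.7   2.3 146.5] [-39.1   2.1 145.7]
310 [-38.2   2.3 146.8] [-37.8   2.1 146.2]
314 [-38.6   2.3 149.5] [-38.2   2.1 148.9]
318 [-38.4   2.3 151.6] [-38.1   2.  151.1]
322 [-38.5   2.3 153.7] [-38.3   2.1 153.5]
326 [-39.1   2.3 156.6] [-38.3   2.1 155.6]
280 257 373 [[-48.8 -18.1 144.1]
 [-48.6  22.7 144. ]]
290 240 389 [[-43.5 -24.8 142.1]
 [-42.9  29.3 141.4]]
150 219 408 [[-71.1 -63.8  10. ]
 [-71.2  66.5  11.6]]
200 224 404 [[-35.3 -62.8  12. ]
 [-35.1  66.6  11.6]]
240 227 400 [[ -4.4 -62.9  12.9]
 [ -4.   65.9  12.5]]
tilt [ 1.41689429e-02 -4.93939721e-03  1.46184215e+02] 5758
edge [ 3.0000e-03 -5.3287e+01] [-53.3   2.  142.7]
```

>>> {"fn": "move_arm", "kwargs": {"steps": [[[0, 0, -30], [0, 0, 0]], [[0, 0, -60], [0, 0, 0]], [[0, 0, -78], [0, 0, 0]], [[0, 0, -86], [0, 0, 0]], [[0, 0, -90], [0, 0, 0]], [[0, 0, -91.5], [0, 0, 0]], [[0, 0, -91.5], [0, 0, 0]], [[0, 0, -91.5], [0, 0, 0]]]}}

```text
t: 14.55
position: [0.4814, 0.1879, 0.1929]
tool_rot: [0.002, 0.132, 0.991, -0.0]
ft_force: [-0.6, 0.3, -3.6]
opening: 0.0414
```

>>> {"fn": "move_arm", "kwargs": {"steps": [[[0, 0, -1], [0, 0, 0]], [[0, -0.5, -2.0], [0, 0, 0]], [[0, -0.5, -2.2], [0, 0, 0]], [[3, -1.3, -2.2], [0, 0, 0]], [[6, -2.1, -2.2], [0, 0, 0]], [[6, -2.1, -2.2], [0, 0, 0]], [[6, -2.1, -2.2], [0, 0, 0]]]}}

```text
t: 15.42
position: [0.4874, 0.1858, 0.1907]
tool_rot: [0.002, 0.132, 0.991, -0.0]
ft_force: [0.8, -0.2, -4.2]
opening: 0.0413
```

```bash
python3 - <<'E'
from h import *
for i in range(4): manip.camera('top'); st()
E
```

```text
{'t': 15.475, 'q': [0.1468, 0.258, 1.9898, -0.0014, 0.8906, -1.1579], 'position': [0.4873, 0.1858, 0.1907], 'tool_rot': [0.0017, 0.1322, 0.9912, -0.0001], 'ft_force': [-0.346, 0.5428, -3.8246], 'opening': 0.0416}
{'t': 15.525, 'q': [0.1468, 0.2579, 1.9898, -0.0014, 0.8906, -1.1578], 'position': [0.4873, 0.1858, 0.1907], 'tool_rot': [0.0017, 0.1323, 0.9912, -0.0001], 'ft_force': [-1.1451, 0.6277, -4.098], 'opening': 0.0412}
{'t': 15.575, 'q': [0.1468, 0.2579, 1.9899, -0.0014, 0.8906, -1.1579], 'position': [0.4873, 0.1858, 0.1907], 'tool_rot': [0.0017, 0.1322, 0.9912, -0.0001], 'ft_force': [0.0286, -0.3806, -4.4877], 'opening': 0.041}
{'t': 15.625, 'q': [0.1469, 0.2579, 1.9899, -0.0014, 0.8906, -1.1578], 'position': [0.4873, 0.1858, 0.1907], 'tool_rot': [0.0017, 0.1322, 0.9912, -0.0], 'ft_force': [0.2257, -0.2207, -4.1045], 'opening': 0.0411}
```

>>> {"fn": "move_arm", "kwargs": {"steps": [[[0, 0, -0.7], [0, 0, 0]], [[2, -0.5, -1], [0, 0, 0]], [[4, -1, -1], [0, 0, 0]], [[6, -1.6, -1], [0, 0, 0]], [[8, -2.1, -1], [0, 0, 0]], [[8, -2.1, -1], [0, 0, 0]], [[8, -2.1, -1], [0, 0, 0]], [[8, -2.1, -1], [0, 0, 0]]]}}

```text
t: 16.62
position: [0.4944, 0.1843, 0.1906]
tool_rot: [-0.001, 0.132, 0.991, -0.0]
ft_force: [-12.4, 1.2, 13.5]
opening: 0.0412
```

```bash
python3 - <<'E'
from h import *
F=[]
for i in range(5): manip.camera('top'); F.append(manip.sense()['ft_force'])
st(); print(np.mean(F,0), np.mean(F,0)@[.965,-.26,0])
E
```

```text
{'t': 16.875, 'q': [0.1419, 0.2709, 1.9735, -0.0001, 0.8986, -1.1644], 'position': [0.4944, 0.1843, 0.1906], 'tool_rot': [-0.0006, 0.1318, 0.9913, -0.0002], 'ft_force': [-12.9645, 1.4311, 13.2856], 'opening': 0.0413}
[-12.69819457   1.69536252  12.92175195] -12.694552014531853
```

>>> {"fn": "move_arm", "kwargs": {"steps": [[[0, 0, 0.5], [0, 0, 0]], [[0, 0, 0.8], [0, 0, 0]], [[0, 0, 0.8], [0, 0, 0]], [[0, 0, 0.8], [0, 0, 0]]]}}

```text
t: 17.38
position: [0.494, 0.1844, 0.1909]
tool_rot: [-0.001, 0.132, 0.991, -0.0]
ft_force: [-3.6, 2.7, -4.1]
opening: 0.041
```

```bash
python3 - <<'E'
from h import *
F=[]
for i in range(5): manip.camera('top'); F.append(manip.sense()['ft_force'])
st(); print(np.mean(F,0), np.mean(F,0)@[.965,-.26,0])
E
```

```text
{'t': 17.625, 'q': [0.142, 0.2699, 1.9741, 0.0003, 0.9004, -1.1646], 'position': [0.494, 0.1844, 0.1909], 'tool_rot': [-0.0014, 0.1318, 0.9913, -0.0003], 'ft_force': [-4.1077, 2.5636, -3.5822], 'opening': 0.0411}
[-4.41465783  2.88916154 -3.83336351] -5.0113268046023025
```

>>> {"fn": "move_arm", "kwargs": {"steps": [[[1.5, -0.4, 0], [0, 0, 0]], [[3, -0.8, 0], [0, 0, 0]], [[4.5, -1.2, 0], [0, 0, 0]], [[5.5, -1.4, 0], [0, 0, 0]], [[5.5, -1.4, 0], [0, 0, 0]], [[5.5, -1.4, 0], [0, 0, 0]]]}}

```text
t: 18.38
position: [0.4987, 0.1833, 0.1908]
tool_rot: [-0.003, 0.132, 0.991, -0.0]
ft_force: [-10.3, 2.6, 4.3]
opening: 0.0413
```

```bash
python3 - <<'E'
from h import *
F=[]
for i in range(5): manip.camera('top'); F.append(manip.sense()['ft_force'])
st(); print(np.mean(F,0), np.mean(F,0)@[.965,-.26,0], np.mean(F,0)@[.26,.965,0])
E
```

```text
{'t': 18.625, 'q': [0.1384, 0.2785, 1.9632, 0.001, 0.9063, -1.1691], 'position': [0.4987, 0.1832, 0.1908], 'tool_rot': [-0.0032, 0.1315, 0.9913, -0.0005], 'ft_force': [-10.6622, 2.2835, 3.4547], 'opening': 0.0412}
[-10.48568356   2.24834994   3.98601906] -10.703255624500773 -0.556620034912711
```

>>> {"fn": "move_arm", "kwargs": {"steps": [[[0.5, -0.1, 0.3], [0, 0, 0]], [[0.8, -0.2, 0.3], [0, 0, 0]], [[0.8, -0.2, 0.3], [0, 0, 0]], [[0.8, -0.2, 0.3], [0, 0, 0]], [[0.8, -0.2, 0.3], [0, 0, 0]], [[0.8, -0.2, 0.3], [0, 0, 0]], [[0.8, -0.2, 0.3], [0, 0, 0]]]}}

```text
t: 19.5
position: [0.4988, 0.1833, 0.191]
tool_rot: [-0.005, 0.131, 0.991, -0.001]
ft_force: [-9.6, 2.1, 2.2]
opening: 0.0409
```

```bash
python3 - <<'E'
from h import *
F=[]
for i in range(40): q=manip.camera('scene' if i%2 else 'top'); F.append(manip.sense()['ft_force'])
st(); F=np.array(F); print(F[:20].mean(0),F[20:].mean(0), F[20:].mean(0)@[.965,-.26,0])
cv2.imwrite('pics/s6.png',cv2.resize(q['frame'][140:260,280:440,::-1],None,fx=5,fy=5,interpolation=cv2.INTER_CUBIC))
p=cam('top');w=cloud(p)
rect(w,near(w,.538,-.196,.025,.03,.045),'captop')
E
```

```text
{'t': 21.5, 'q': [0.1384, 0.2789, 1.9623, 0.0017, 0.9099, -1.1701], 'position': [0.4988, 0.1833, 0.191], 'tool_rot': [-0.0048, 0.1313, 0.9913, -0.0006], 'ft_force': [-10.0912, 1.7422, 2.774], 'opening': 0.0416}
[-9.7628526   2.42991012  2.51940823] [-9.72955275  2.63188669  2.54208006] -10.073308938705152
captop 161 c [ 538.4 -197.9] size [36.5 38.3] ang 85.6 zmed 0.0359 mean [ 538.2 -197.5]
```

View pics/s6.png

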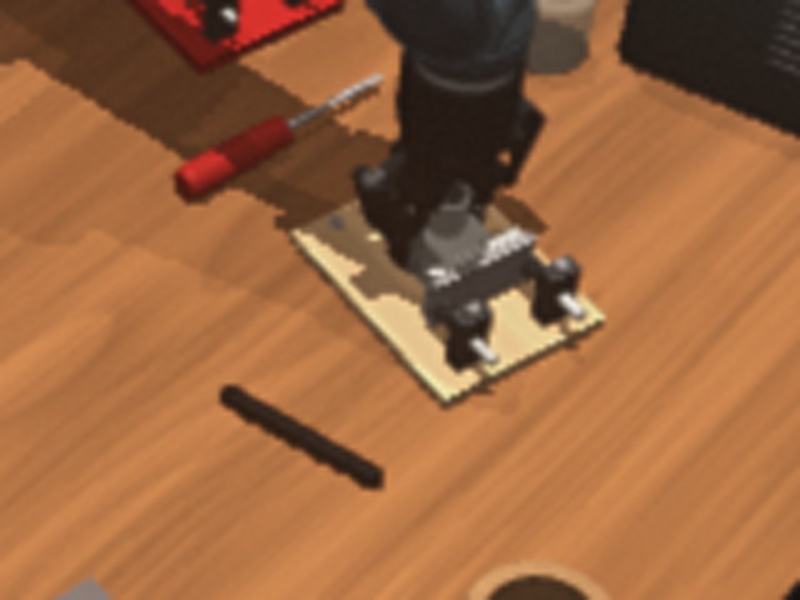

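```bash
python3 -c "
from h import *
print(manip.finish_job())"
```

```text
the job is handed in; nothing more can be done
None
```

I lifted the cap off the housing neck and set it in the holder's recess. I then set the housing on the plywood bed and pushed its flange against the sprung plate. I handed the job in at about 21.6 s with the arm still gripping and pushing; no verdict came back.

**Cap:** in the last picture its top was about 36 mm above the bench, as it should be when seated. Its centre was within about 2 mm of the recess centre, and the fingers had let go of it.

**Push:** the wrist force along the push was steady at about 10 N for 2 s before hand-in. The plate force itself was not measured:
- **From travel:** reckoned from the 5 N reading, the arm's travel gives about 9.9 N on the plate. A rougher estimate from position gives 8.5 N.
- **Pressing on the bed:** the housing is also pressed down with about 6 N. Friction there may take up to 2–3 N of the push, so the plate may get 7.5–10 N, still inside 6–14 N.
- **Highest reading:** earlier the wrist showed about 13 N while the housing was pressing harder on the bed. I lifted it slightly to ease that.

**Alignment:** the tool is square to the fixture within about 1°. The housing was about 0.6 mm off centre before I corrected it by 0.5 mm. The last picture shows the flange on the plate and level.

**Other things on the bench:** I moved over or away from them and felt no contact, but I did not measure their positions again. The red and green look-alikes were not touched.

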